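Put the coffee cups back on their own saucers

TASK

The three coffee cups have been put away on the wrong saucers. Using the empty wooden trivet to park one cup on the way, move the cups so that each stands upright and free in the middle of the saucer of its own colour. Set the cups down gently, do not tip them over, and leave the jar, the tin and the pepper mill where they stand.

Things in the scene. Friction and masses are not known exactly. Their poses are not given: they have to be found in the camera images.
- cup_blue_mid (a point): centre (on the axis, 28 mm above the underside) of the loose, empty blue coffee cup: 56 mm tall, 0.15 kg, outer diameter 54 mm from 16 mm up to the rim, tapering below to a 40 mm foot; wall 4 mm. z up; its handle reaches out along +y to 49 mm from the axis, so grip across the outside along x, at or a little above this point. Starts upright on a saucer of another colour, handle any way round (at the end too)
- cup_yellow_mid (a point): centre (on the axis, 28 mm above the underside) of the loose, empty yellow coffee cup: 56 mm tall, 0.15 kg, outer diameter 54 mm from 16 mm up to the rim, tapering below to a 40 mm foot; wall 4 mm. z up; its handle reaches out along +y to 49 mm from the axis, so grip across the outside along x, at or a little above this point. Starts upright on a saucer of another colour, handle any way round (at the end too)
- cup_red_mid (a point): centre (on the axis, 28 mm above the underside) of the loose, empty red coffee cup: 56 mm tall, 0.15 kg, outer diameter 54 mm from 16 mm up to the rim, tapering below to a 40 mm foot; wall 4 mm. z up; its handle reaches out along +y to 49 mm from the axis, so grip across the outside along x, at or a little above this point. Starts upright on a saucer of another colour, handle any way round (at the end too)
- saucer_blue: blue saucer, 116 mm in diameter, fixed to the counter; origin at the centre of its underside, on the counter, z up. Its flat middle is 6 mm above the counter and about 64 mm in diameter (a cup's foot stands there); the rim rises to 10 mm
- saucer_yellow: yellow saucer, 116 mm in diameter, fixed to the counter; origin at the centre of its underside, on the counter, z up. Its flat middle is 6 mm above the counter and about 64 mm in diameter (a cup's foot stands there); the rim rises to 10 mm
- saucer_red: red saucer, 116 mm in diameter, fixed to the counter; origin at the centre of its underside, on the counter, z up. Its flat middle is 6 mm above the counter and about 64 mm in diameter (a cup's foot stands there); the rim rises to 10 mm
- trivet: empty square wooden trivet, 110 x 110 mm, 8 mm thick, flat, with thin dark lines on top, fixed to the counter; origin at the centre of its underside, z up, sides along its x and y; the free spot for parking a cup
- preserve_mid (a point): centre of a loose amber glass jar of preserves with a steel lid, 68 mm in diameter, 95 mm tall, standing upright; a bystander
- tin_mid (a point): centre of a loose green tea tin, 72 mm in diameter, 100 mm tall, standing upright; a bystander
- mill_mid (a point): centre of a loose dark wooden pepper mill, 56 mm in diameter at the foot, 120 mm tall, standing upright; a bystander
Things that resemble listed ones, but are neither listed nor needed, are in the scene too. Of the things that look like the part that bears cup_yellow_mid, the smaller one is meant. There is more than one size of the trivet; the one meant has the size given above.

How it is judged:
By the outcome, as a careful person would: the job done as asked, in the order asked, and still so for the second after the job is handed in, with the robot touching nothing.
It also fails if it takes over 112 s, if anything falls off the work surface, if the arm or the gripper's body presses on something with over 40 N, if the wrist force passes 120 N, or if a joint passes its speed limit or range.

ROBOT

A 6-joint arm with a two-finger parallel gripper is mounted at the origin on the work surface. World frame = base frame: x ahead of the robot, y to its left, z up, the work surface at z = 0. Lengths are in mm, angles in degrees, forces in N, time in s.
With the tool pointing down it reaches from about 300 to 850 mm from the base axis. Payload 4.2 kg.
Tool frame: the origin (TCP) lies at the very end of the fingers, on their centre line; the grasp point (between the pads) lies 19 mm behind it; z points along the fingers, y is the line along which they close (so a half turn about z gives the same grasp; the last joint's range is limited). The gripper opens to 91 mm and grips with 3 to 60 N. Pads are 32 mm wide; open, the fingers measure 118 mm over their backs; the gripper's body (76 mm by 178 mm) begins 60 mm behind the grasp point.
Start: joints at [-70.989, 18.312, 89.639, -0, 72.044, -1.146], TCP at [198.142, -539.799, 213.976] pointing down, gripper open.
Joint ranges: [-177.97, 177.97], [-48.28, 115.42], [12.27, 149.76], [-77.06, 257.06], [2.81, 150.46], [-146.56, 146.56]. Speed limits (degrees/s): [147.25, 147.25, 180, 180, 180, 180].

INTERFACE

Orientations are given as [roll, pitch, yaw] about the fixed x, y, z axes, in that order (R = Rz(yaw) Ry(pitch) Rx(roll)).
In Python, from workcell import env, eyes gives the robot as it stands.
- The arm moves only by the tool send_rows, never from a script. Its argument "targets" is text: rows parted by semicolons, each of 7 numbers parted by spaces: the shift along the tool's x, y, z in m, then the turn, a rotation vector about the tool's x, y, z in degrees, then the opening in per cent of the stroke, from 0 (shut) to 100 (fully open). A call has 1 to 12 rows; each row is the pose to reach, as a shift and turn from the pose commanded when the call began, along the tool's axes at that moment; what a row does not reach only later rows make up. A row lasts 1/12 s, in which the tool goes at most 41.7 mm and 7.16 degrees, less where a joint would pass 70% of its speed; a pose out of reach is approached as far as the arm can. A call with a gripper value outside its range is refused whole. The fingers move at their own pace and stop on an object; "grip_force" is the grip in N (left out, the last holds). Time passes only in rows, so rows that repeat a pose let the fingers close. It gives the time, the measured TCP pose, the force, the opening and the grip force at its end, in the units of the state.
- env.state(): the state, without advancing time (a new reading comes with each control period).
- eyes.grab_frame(name): name is "scene" or "side" or "wrist"; returns a dict with "image" (400x640x3 uint8, blue, green, red), "fovy" (degrees; the focal length in pixels is half the picture's height over the tangent of half this angle, whatever the lens; pixels are square), "cx", "cy" (the principal point, pixels), "eye" and "attitude" of the camera in the world. Camera axes: x right, y up, looking along -z (the intrinsics and any distortion apply to the point x, -y, -z); pixel columns grow to the right and rows downward; lengths in mm; the calibration is good to about 2 mm. A picture is of the moment at which its call begins. There is no depth.
- env.job_done(): hands the job in; it is judged then, once.
The state is a dict: "time_s": time; "qpos": joint angles; "qvel": joint speeds; "effort": joint torques, N m; "ee_pos": TCP position; "ee_rot": TCP orientation; "force": force on the tool from outside, world axes, zero at the start; "torque": the same for the moment, N m; "gripper_width": finger opening in mm; "gripper_force": force on a finger pad.
Only numpy, scipy, OpenCV 4.12 (cv2) and the standard library are available. Lean on these libraries where they do the work, as an engineer would, in place of code of your own. Each camera call takes 0.05 s, during which the arm holds its last target. There are 200 camera calls.

## Working session

There is one attempt and no reset: what is moved stays moved. The work goes in short steps, Python scripts to look and compute and a tool call to move; the robot and the scene stay as the last step left them, time stands still between calls to the robot, and variables do not carry over. Pictures are saved under pics/ and viewed, at most 14 in all, crops included, and the job is handed in when it is done.

Besides the shell and the picture viewer there is one more tool, called after ">>>" by a JSON object that holds its "op" and its "data", one argument or row to a line. send_rows: Moves the arm, as the interface text tells. Its arguments: {"type":"object","properties":{"targets":{"type":"string"},"grip_force":{"type":"number"}},"required":["targets"]}

```bash
ls; mkdir -p pics
python3 - <<'E'
from workcell import env, eyes
import cv2
for n in("scene","side","wrist"):
    f=eyes.grab_frame(n); cv2.imwrite(f"pics/{n}0.png",f["image"]); print(n,{k:v for k,v in f.items() if k!="image"})
print(env.state())
E
```

```text
pics
scene {'fovy': 55.41933387657407, 'cx': 323.42682724908025, 'cy': 201.5047688664952, 'eye': array([706.33330817, 368.10787252, 776.15698831]), 'attitude': array([ 30.18118047,  -0.59456436, 147.55291745])}
side {'fovy': 50.35763383646565, 'cx': 319.9212749739125, 'cy': 203.81515544642193, 'eye': array([417.21345599, 780.92104844, 482.86214248]), 'attitude': array([  63.68267574,   -0.8288971 , -175.52580087])}
wrist {'fovy': 63.28715135199761, 'cx': 317.1682010661491, 'cy': 203.0176461797273, 'eye': array([ 277.83789358, -511.4162094 ,  383.36863324]), 'attitude': array([-17.31165688,   0.07769422, -69.89229652])}
{'time_s': 0.15, 'qpos': array([-7.09887821e+01,  1.83402276e+01,  8.96897356e+01,  1.45918491e-03,
        7.20412914e+01, -1.14591968e+00]), 'qvel': array([-0.15113957, -0.08191269, -0.20154176, -0.09537653, -0.01323949,
       -0.0220666 ]), 'effort': array([-4.74406770e-04, -4.12772119e+01, -2.32156545e+01,  7.27706705e-02,
        4.34645475e-02, -8.59647116e-05]), 'ee_pos': array([ 198.03254857, -539.43493505,  213.34763651]), 'ee_rot': array([-1.79928787e+02, -2.81225410e-03,  2.01566851e+01]), 'force': array([ 0.29877802, -0.33561893, -0.89200098]), 'torque': array([-0.04983327,  0.00414005, -0.01174259]), 'gripper_force': 0.0, 'gripper_width': 91.10241341840043}
```

View pics/scene0.png

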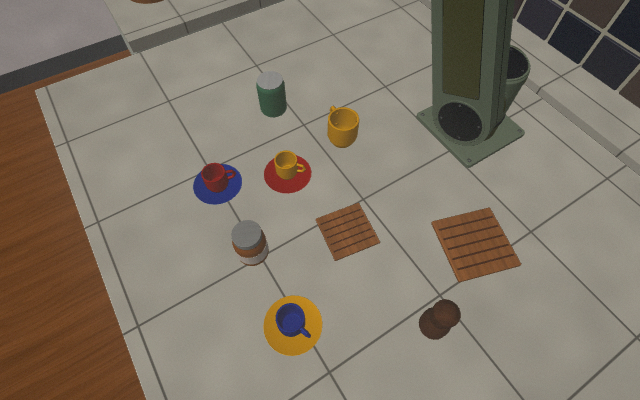

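View pics/side0.png

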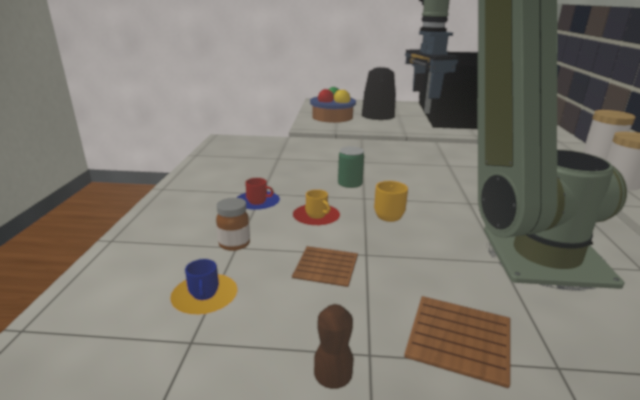

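The scene picture shows the red cup on the blue saucer (217,183), the yellow cup on the red saucer (288,173), and the blue cup on the yellow saucer (293,325). The jar is at (250,242), the tin at (271,95) and the mill at (440,318).

- **Yellow cups:** small one at (287,165) on the red saucer, big mug at (343,127). The smaller one is meant.
- **Trivets:** (348,231) and (475,244). I'll measure both and compare with 110 mm.

```bash
cat > h.py <<'E'
from workcell import env, eyes
import cv2, numpy as np
from scipy.spatial.transform import Rotation as Ro
HUE={'blue':(110,130,120,30),'yellow':(15,30,140,60),'red':(-8,6,130,40),'wood':(5,14,80,60)}
def mask(im,c):
    lo,hi,s,v=HUE[c]; h=cv2.cvtColor(im,cv2.COLOR_BGR2HSV).astype(int); H=(h[...,0]+90)%180-90 if lo<0 else h[...,0]
    m=((H>=lo)&(H<=hi)&(h[...,1]>=s)&(h[...,2]>=v)).astype(np.uint8)*255
    return cv2.morphologyEx(m,cv2.MORPH_OPEN,np.ones((3,3)))
def cast(f,px,z):
    px=np.atleast_2d(np.asarray(px,float)); F=200/np.tan(np.radians(f['fovy']/2))
    d=np.c_[(px[:,0]-f['cx'])/F,-(px[:,1]-f['cy'])/F,-np.ones(len(px))]
    w=Ro.from_euler('xyz',f['attitude'],degrees=True).apply(d); e=f['eye']
    return e+w*((z-e[2])/w[:,2])[:,None]
def proj(f,P):
    F=200/np.tan(np.radians(f['fovy']/2)); c=Ro.from_euler('xyz',f['attitude'],degrees=True).inv().apply(np.atleast_2d(P)-f['eye'])
    return np.c_[f['cx']-F*c[:,0]/c[:,2],f['cy']+F*c[:,1]/c[:,2]]
def blobs(f,c,amin=150):
    cs,_=cv2.findContours(mask(f['image'],c),cv2.RETR_EXTERNAL,cv2.CHAIN_APPROX_NONE)
    return [k[:,0] for k in cs if cv2.contourArea(k)>amin]
def circ(f,k,z):
    (x,y),r=cv2.minEnclosingCircle(cast(f,k,z)[:,:2].astype(np.float32)); return np.round([x,y,r],1)
E
python3 - <<'E'
from h import *
for n in ("scene","side"):
  f=eyes.grab_frame(n)
  for c in HUE:
    for k in blobs(f,c):
      p=cast(f,k,8)[:,:2].astype(np.float32)
      print(n,c,k.mean(0).round(),'circ z9',circ(f,k,9), 'rect',np.round(np.r_[cv2.minAreaRect(p)[0],cv2.minAreaRect(p)[1],cv2.minAreaRect(p)[2]],1) if c=='wood' else '')
E
```

```text
scene blue [293. 322.] circ z9 [656.7 193.6  25.7] rect 
scene blue [217. 189.] circ z9 [ 648.  -181.4   56.9] rect 
scene yellow [292. 325.] circ z9 [660.8 198.3  57.6] rect 
scene yellow [286. 164.] circ z9 [ 483.4 -143.    43.3] rect 
scene yellow [342. 125.] circ z9 [ 302.2 -176.6   70.6] rect 
scene red [214. 177.] circ z9 [ 647.  -203.1   42.6] rect 
scene red [289. 175.] circ z9 [ 491.1 -119.4   57.3] rect 
scene wood [438. 320.] circ z9 [411.8 342.6  43.9] rect [410.9 346.3  87.3  52.1   8.6]
scene wood [253. 248.] circ z9 [653.6  -2.6  34.9] rect [655.6  11.3  36.3  69.9  81.9]
scene wood [475. 245.] circ z9 [234.7 260.8 101.6] rect [233.9 260.7 146.8 148.5  72.7]
scene wood [346. 231.] circ z9 [455.9  85.1  75.2] rect [455.4  85.5 110.6 110.2  81.1]
scene wood [ 55. 229.] circ z9 [ 857.1 -310.2  488.7] rect [ 976.6 -347.2  975.1  345.7   73.4]
side blue [201. 279.] circ z9 [680.5 156.2  57.3] rect 
side yellow [204. 296.] circ z9 [660.3 196.7  55.7] rect 
side yellow [317. 203.] circ z9 [ 490.9 -178.1   75.2] rect 
side yellow [390. 200.] circ z9 [ 299.9 -221.6  116. ] rect 
side red [316. 217.] circ z9 [ 490.  -120.5   53.9] rect 
side red [256. 190.] circ z9 [ 661.  -240.8   75.5] rect 
side wood [333. 347.] circ z9 [426.8 293.3  82.7] rect [428.1 292.3  50.8 165.4   0.9]
side wood [462. 341.] circ z9 [233.4 262.9 101.7] rect [233.1 262.  151.2 144.1  72.7]
side wood [326. 266.] circ z9 [453.1  90.8  74.2] rect [452.8  88.9 112.6 106.5  81.1]
side wood [232. 221.] circ z9 [681.9 -66.6  43.3] rect [679.1 -61.7  69.5  70.1  15.7]
side wood [ 60. 243.] circ z9 [1030.9   38.4  295. ] rect [1.0334e+03 3.5300e+01 1.8400e+02 5.6690e+02 3.0000e-01]
side wood [332. 114.] circ z9 [  504.5 -1076.    126.2] rect [ 5.0600e+02 -1.0633e+03  1.7520e+02  2.1850e+02  7.0000e-01]
```

View pics/wrist0.png

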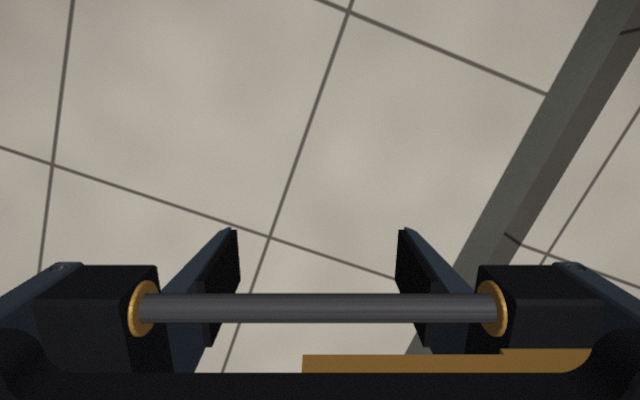

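Both scene and side give the saucers: yellow (661,198), red (491,-120), blue (648,-181), each with r≈57. The small trivet at pixel (348,231) measures 110×110 mm, so it is the one meant; the other is about 148 mm. Next I'll measure the cups' rims and handles and the bystanders, with one enlarged crop to confirm.

Run:
```python
from h import *
f=eyes.grab_frame("scene")
for n,p,z in(("tin",(271,80),100),("jar",(247,232),95),("mug",(343,117),80),("mill",(445,312),120)): print(n,cast(f,p,z)[0].round())
S={'red':(648,-181),'yellow':(491,-120),'blue':(660.8,198)}
for c,s in S.items():
    # cup blob: of this colour, nearest its saucer
    k=min(blobs(f,c),key=lambda k:np.linalg.norm(k.mean(0)-proj(f,[*s,34])[0]) + (1e3 if cv2.contourArea(k)>2500 else 0))
    m=np.zeros((400,640),np.uint8); cv2.drawContours(m,[k],-1,255,-1)
    body=cv2.morphologyEx(m,cv2.MORPH_OPEN,cv2.getStructuringElement(cv2.MORPH_ELLIPSE,(13,13)))
    h=cv2.morphologyEx(cv2.subtract(m,body),cv2.MORPH_OPEN,np.ones((2,2)))
    n,l,st,ce=cv2.connectedComponentsWithStats(h); i=1+np.argmax(st[1:,4])
    b=np.argwhere(body)[:,::-1]; hc=cast(f,ce[i],34)[0]; bc=cast(f,b.mean(0),34)[0]
    d=hc-bc; print(c,'body px',b.mean(0).round(1),'at',bc.round(1),'handle px',ce[i].round(1),'rel',d.round(),'yaw',np.degrees(np.arctan2(d[1],d[0])).round())
a=cv2.resize(f['image'][90:360,170:440],None,fx=2.2,fy=2.2,interpolation=cv2.INTER_CUBIC); cv2.imwrite('pics/crop1.png',a)
```

```text
tin [ 411. -329.  100.]
jar [653.  16.  95.]
mug [ 315. -145.   80.]
mill [437. 345. 120.]
red body px [218. 171.] at [ 634.1 -194.2   34. ] handle px [213.9 184.3] rel [24. 29.  0.] yaw 51.0Traceback (most recent call last):
  File "<stdin>", line 11, in <module>
    return _wrapfunc(a, 'argmax', axis=axis, out=out, **kwds)
    return bound(*args, **kwds)
ValueError: attempt to get argmax of an empty sequence
```

```bash
cat >> h.py <<'E'
def go(x,y,z,yaw):
    s=env.state(); R=Ro.from_euler('xyz',s['ee_rot'],degrees=True)
    T=Ro.from_euler('xyz',[180,0,yaw],degrees=True)
    print('at',s['ee_pos'].round(1),s['ee_rot'].round(2),'t',s['time_s'],'w',round(s['gripper_width'],1),'shift m',(R.inv().apply(np.array([x,y,z])-s['ee_pos'])/1000).round(4),'turn',(R.inv()*T).as_rotvec(degrees=True).round(2))
E
python3 -c "
from h import *
go(491,-120,170,-33)
f=eyes.grab_frame('scene');cv2.imwrite('pics/crop1.png',cv2.resize(f['image'][90:360,170:440],None,fx=2.2,fy=2.2,interpolation=cv2.INTER_CUBIC))"
```

```text
at [ 198.1 -539.6  213.7] [-179.97   -0.     20.16] t 0.3 w 91.1 shift m [ 0.4196 -0.293   0.0438] turn [-3.000e-02  1.000e-02  5.316e+01]
```

View pics/crop1.png

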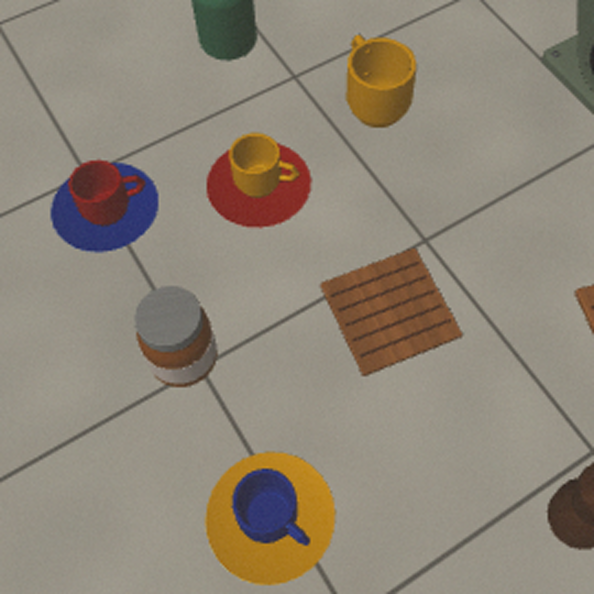

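The crop confirms it. The small yellow cup at crop (255,165) is on the red saucer, its handle to the right, and the big mug at (382,80) is the decoy. The small trivet is at (391,312). Now I'll move above the yellow cup.

>>> {"op": "send_rows", "data": {
  "targets": "0.42 -0.293 0.044 0 0 53 100;0.42 -0.293 0.044 0 0 53 100;0.42 -0.293 0.044 0 0 53 100;0.42 -0.293 0.044 0 0 53 100;0.42 -0.293 0.044 0 0 53 100;0.42 -0.293 0.044 0 0 53 100;0.42 -0.293 0.044 0 0 53 100;0.42 -0.293 0.044 0 0 53 100;0.42 -0.293 0.044 0 0 53 100;0.42 -0.293 0.044 0 0 53 100;0.42 -0.293 0.044 0 0 53 100;0.42 -0.293 0.044 0 0 53 100",
  "grip_force": 15
}}

```text
time_s: 1.35
ee_pos: [468.9, -152.0, 173.6]
ee_rot: [-180.0, -0.0, -32.8]
force: [-0.3, -0.4, -0.6]
gripper_width: 91.3
gripper_force: 0.0
```

```bash
python3 -c "
from h import *
go(491,-120,170,-33)
f=eyes.grab_frame('wrist');cv2.imwrite('pics/w1.png',f['image'])
for c in ('yellow','red'):
  for k in blobs(f,c): print(c,k.mean(0).round(),circ(f,k,62),circ(f,k,9))"
```

```text
at [ 468.9 -152.   173.6] [-1.800e+02 -4.000e-02 -3.284e+01] t 1.35 w 91.3 shift m [ 0.0013 -0.0389  0.0036] turn [-0.   -0.04  0.16]
yellow [438. 357.] [ 242.5 -168.9  153.5] [ 186.5 -163.2  182.4]
yellow [495. 308.] [ 276.1 -239.1   35. ] [ 226.5 -246.7   41.6]
yellow [140. 307.] [468.2  58.5  34.8] [454.6 106.8  41.4]
yellow [377. 285.] [ 359.7 -151.7   23.1] [ 325.7 -142.9   27.5]
yellow [  2. 224.] [609.2 106.3  20.2] [622.2 163.7  24.1]
yellow [277. 198.] [ 487.3 -122.5   35.8] [ 477.4 -108.2   42.5]
red [279. 187.] [ 498.5 -131.9   48.3] [ 490.7 -119.3   57.3]
red [229.  21.] [ 628.4 -170.2   32. ] [ 645.  -164.8   38. ]
```

View pics/w1.png

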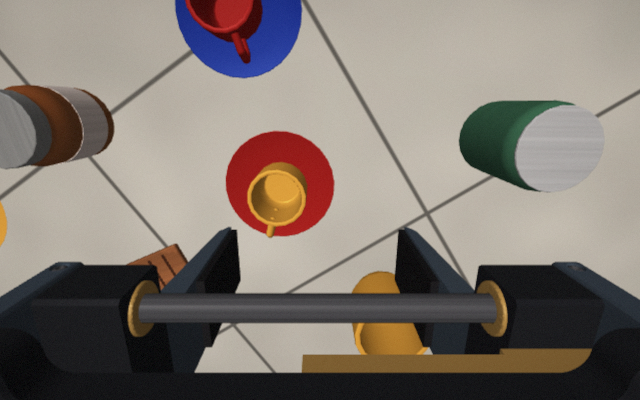

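The wrist view shows the yellow cup's rim centred at about (277,199), its handle tip at (269,236), on the red saucer. The red cup's handle tip is at (243,60) with its rim near (225,10).

```bash
python3 -c "
from h import *
f=eyes.grab_frame('wrist')
print(cast(f,[(277,199),(248,199),(306,199),(277,170),(277,228)],62).round(1), cast(f,[(243,60),(225,10)],45).round())
c=cast(f,(277,199),62)[0]
t=cast(f,(269,236),45)[0]; print(t, np.degrees(np.arctan2(*(t-c)[1::-1])))
go(c[0],c[1],150,-45)"
```

```text
[[ 493.8 -116.5   62. ]
 [ 507.9  -94.3   62. ]
 [ 479.7 -138.6   62. ]
 [ 515.7 -131.7   62. ]
 [ 470.6 -100.4   62. ]] [[ 607. -158.   45.]
 [ 645. -168.   45.]]
[463.48088299 -83.18263732  45.        ] 132.31343649114598
at [ 470.6 -149.3  173. ] [-1.7989e+02  1.0000e-02 -3.2450e+01] t 1.45 w 91.5 shift m [ 0.0019 -0.0401  0.0231] turn [-0.11  0.02 12.55]
```

>>> {"op": "send_rows", "data": {
  "targets": "0.002 -0.04 0.023 0 0 12.5 100;0.002 -0.04 0.023 0 0 12.5 100;0.002 -0.04 0.023 0 0 12.5 100;0.002 -0.04 0.023 0 0 12.5 100;0.002 -0.04 0.023 0 0 12.5 100"
}}

```text
time_s: 1.87
ee_pos: [491.2, -122.3, 151.0]
ee_rot: [180.0, -0.0, -45.3]
force: [0.2, -0.2, 0.5]
gripper_width: 91.1
gripper_force: 0.0
```

```bash
python3 -c "
from h import *
go(494,-116.5,25,-46)
f=eyes.grab_frame('wrist')
go(494,-116.5,25,-46);cv2.imwrite('pics/w2.png',f['image'])
print(proj(f,[[494,-116.5,62]]))
k=max(blobs(f,'yellow'),key=lambda k:0)
for c in ('yellow','red'):
  for k in blobs(f,c): print(c,k.mean(0).round(),circ(f,k,62),circ(f,k,9))"
```

```text
at [ 491.2 -122.3  151. ] [ 1.7999e+02 -5.0000e-02 -4.5270e+01] t 1.8667 w 91.1 shift m [-0.0022 -0.0061  0.126 ] turn [ 0.01 -0.05  0.73]
at [ 491.2 -122.3  151.1] [-1.7999e+02 -7.0000e-02 -4.5320e+01] t 1.9167 w 91.2 shift m [-0.0024 -0.006   0.1261] turn [-0.01 -0.07  0.68]
[[309.3147086  211.05326819]]
yellow [444. 362.] [289.1 -97.9 140.7] [235.6 -80.5 169.4]
yellow [495. 308.] [ 305.5 -167.1   32.2] [ 255.3 -163.8   38.8]
yellow [140. 308.] [537.5  62.3  32.2] [534.8 112.5  38.8]
yellow [465. 273.] [ 354.6 -169.5   18. ] [ 314.5 -166.7   21.7]
yellow [ 18. 261.] [644.5  96.8  21.1] [663.7 154.1  25.4]
yellow [317. 208.] [ 489.5 -121.2   35.3] [ 476.9 -108.5   42.5]
red [316. 196.] [ 501.  -130.2   47.6] [ 490.8 -119.3   57.3]
red [226.  28.] [ 632.2 -166.2   35.6] [ 648.8 -162.6   42.9]
```

View pics/w2.png

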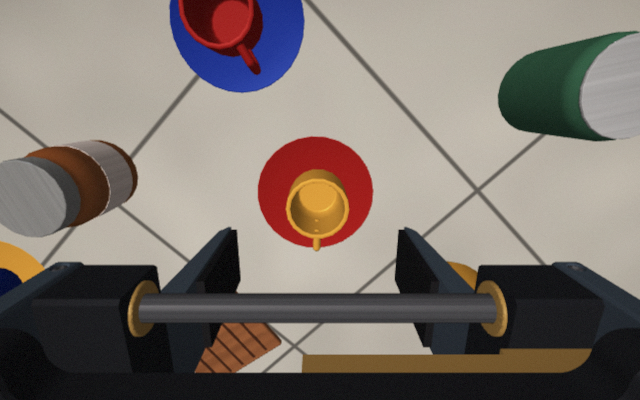

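The cup's rim is centred at about (317.5,207.5), with the handle straight down. It lies on the tool's centre line to within 1.5 mm, so I'll descend and grip.

>>> {"op": "send_rows", "data": {
  "targets": "0.001 0.001 0.03 0 0 0 100;0.001 0.001 0.06 0 0 0 100;0.001 0.001 0.085 0 0 0 100;0.001 0.001 0.105 0 0 0 100;0.001 0.001 0.118 0 0 0 100;0.001 0.001 0.125 0 0 0 100;0.001 0.001 0.125 0 0 0 100;0.001 0.001 0.125 0 0 0 70;0.001 0.001 0.125 0 0 0 55;0.001 0.001 0.125 0 0 0 40;0.001 0.001 0.125 0 0 0 40;0.001 0.001 0.125 0 0 0 40",
  "grip_force": 15
}}

```text
time_s: 2.92
ee_pos: [491.8, -122.8, 26.2]
ee_rot: [-180.0, -0.1, -45.3]
force: [-0.2, -0.3, -0.2]
gripper_width: 60.7
gripper_force: 0.0
```

>>> {"op": "send_rows", "data": {
  "targets": "0 0 0 0 0 0 40;0 0 0 0 0 0 40"
}}

```text
time_s: 3.08
ee_pos: [491.7, -122.7, 25.9]
ee_rot: [-180.0, -0.0, -45.3]
force: [-0.0, -0.4, 2.6]
gripper_width: 53.0
gripper_force: 15.0
```

```bash
python3 -c "
from h import *
go(454.5,86.5,160,-45)
print(env.state()['gripper_force'])"
```

```text
at [ 491.7 -122.7   25.9] [-1.7998e+02 -4.0000e-02 -4.5330e+01] t 3.0833 w 53.0 shift m [-0.1748 -0.1207 -0.1342] turn [-0.02 -0.04 -0.33]
15.000180546194315
```

>>> {"op": "send_rows", "data": {
  "targets": "0 0 -0.02 0 0 0 40;-0.005 -0.004 -0.05 0 0 0 40;-0.025 -0.017 -0.06 0 0 0 40;-0.05 -0.035 -0.06 0 0 0 40;-0.075 -0.052 -0.06 0 0 0 40;-0.1 -0.069 -0.06 0 0 0 40;-0.125 -0.086 -0.06 0 0 0 40;-0.15 -0.104 -0.06 0 0 0 40;-0.167 -0.115 -0.05 0 0 0 40;-0.175 -0.121 -0.035 0 0 0 40;-0.175 -0.121 -0.02 0 0 0 40;-0.175 -0.121 -0.02 0 0 0 40"
}}

```text
time_s: 4.08
ee_pos: [452.0, 87.3, 43.2]
ee_rot: [179.7, 0.2, -45.2]
force: [-1.6, -0.9, -2.1]
gripper_width: 52.8
gripper_force: 15.0
```

```bash
python3 -c "
from h import *
go(454.5,86.5,28,-45)
print(env.state()['gripper_force'])"
```

```text
at [452.   87.3  43.2] [179.72   0.19 -45.24] t 4.0833 w 52.8 shift m [ 0.0023 -0.0013  0.0152] turn [ 0.28  0.19 -0.24]
14.999792820308357
```

>>> {"op": "send_rows", "data": {
  "targets": "0 0 0.003 0 0 0 40;0 0 0.007 0 0 0 40;0 0 0.01 0 0 0 40;0 0 0.013 0 0 0 40;0 0 0.015 0 0 0 40;0 0 0.017 0 0 0 40;0 0 0.018 0 0 0 40;0 0 0.018 0 0 0 40"
}}

```text
time_s: 4.75
ee_pos: [454.6, 86.7, 27.8]
ee_rot: [-180.0, -0.0, -45.3]
force: [-1.5, -0.1, 2.1]
gripper_width: 52.6
gripper_force: 15.0
```

>>> {"op": "send_rows", "data": {
  "targets": "0 0 0 0 0 0 60;0 0 0 0 0 0 100;0 0 0 0 0 0 100;0 0 0 0 0 0 100;0 0 -0.02 0 0 0 100;0 0 -0.05 0 0 0 100;0 0 -0.09 0 0 0 100;0 0 -0.125 0 0 0 100;0 0 -0.125 0 0 0 100"
}}

```text
time_s: 5.5
ee_pos: [459.0, 87.6, 159.0]
ee_rot: [-179.3, -0.5, -45.3]
force: [0.8, 0.4, 1.2]
gripper_width: 91.3
gripper_force: 0.0
```

```bash
python3 -c "
from h import *
go(648,-181,150,-25)
f=eyes.grab_frame('wrist');cv2.imwrite('pics/w3.png',f['image'])"
```

```text
at [459.   87.6 159. ] [-179.34   -0.48  -45.34] t 5.5 w 91.3 shift m [0.3238 0.0545 0.011 ] turn [ -0.57  -0.59 -20.34]
```

View pics/w3.png

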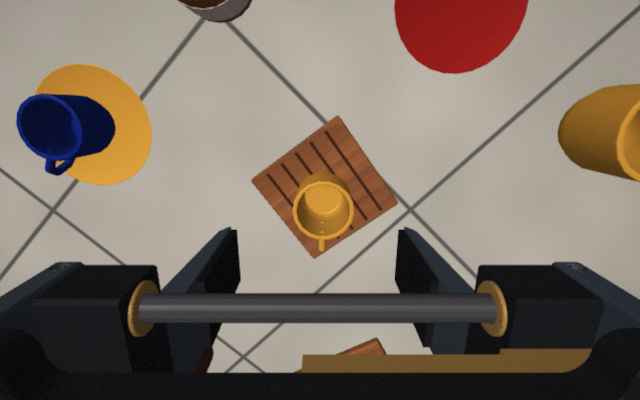

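The yellow cup stands upright on the trivet at about (323,205), clear of the gripper. Next is the red cup.

>>> {"op": "send_rows", "data": {
  "targets": "0.03 0.005 0 0 0 -3 100;0.068 0.011 0 0 0 -8 100;0.106 0.016 0 0 0 -12 100;0.144 0.022 0 0 0 -16 100;0.182 0.028 0 0 0 -20 100;0.22 0.034 0 0 0 -20 100;0.258 0.04 0 0 0 -20 100;0.29 0.045 0 0 0 -20 100;0.315 0.049 0 0 0 -20 100;0.326 0.051 0.003 0 0 -20 100;0.326 0.051 0.003 0 0 -20 100;0.326 0.051 0.003 0 0 -20 100"
}}

```text
time_s: 6.55
ee_pos: [646.0, -180.1, 147.6]
ee_rot: [180.0, 0.2, -25.4]
force: [-0.1, 0.1, 0.0]
gripper_width: 91.4
gripper_force: 0.0
```

>>> {"op": "send_rows", "data": {
  "targets": "0 0 0 0 0 0 100;0 0 0 0 0 0 100;0 0 0 0 0 0 100"
}}

```text
time_s: 6.8
ee_pos: [646.8, -179.5, 149.9]
ee_rot: [-180.0, 0.0, -25.3]
force: [-0.8, 0.0, -0.5]
gripper_width: 91.3
gripper_force: 0.0
```

```bash
python3 -c "
from h import *
go(648,-181,150,-25)
f=eyes.grab_frame('wrist');cv2.imwrite('pics/w4.png',f['image'])
p=env.state()['ee_pos']; print('TCP at z62 projects',proj(f,[[p[0],p[1],62]]))
for c in ('blue','red'):
  for k in blobs(f,c): print(c,k.mean(0).round(),circ(f,k,62),circ(f,k,9))"
```

```text
at [ 646.8 -179.5  149.9] [-179.99    0.    -25.26] t 6.8 w 91.3 shift m [ 0.0017  0.0008 -0.0001] turn [-0.01  0.   -0.26]
TCP at z62 projects [[316.36168856 208.3895888 ]]
blue [317. 193.] [ 659.9 -187.8   47.6] [ 646.8 -181.9   57.4]
red [326. 339.] [ 530.1 -135.5   47.4] [ 490.3 -118.8   57.1]
red [316. 208.] [ 644.6 -180.4   35.7] [ 628.4 -172.9   43.1]
```

View pics/w4.png

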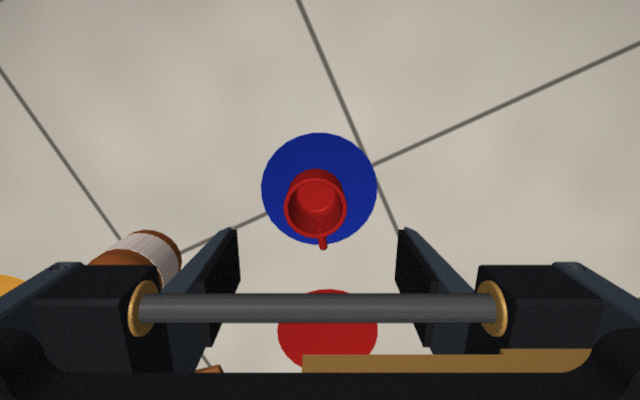

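The red cup's rim centre is at (316,208), which is where the TCP axis projects. I'll descend and grip.

>>> {"op": "send_rows", "data": {
  "targets": "0 0 0.03 0 0 0 100;0 0 0.06 0 0 0 100;0 0 0.085 0 0 0 100;0 0 0.105 0 0 0 100;0 0 0.118 0 0 0 100;0 0 0.124 0 0 0 100;0 0 0.124 0 0 0 100;0 0 0.124 0 0 0 70;0 0 0.124 0 0 0 55;0 0 0.124 0 0 0 40;0 0 0.124 0 0 0 40;0 0 0.124 0 0 0 40"
}}

```text
time_s: 7.85
ee_pos: [647.7, -181.0, 26.3]
ee_rot: [-180.0, -0.1, -25.3]
force: [0.4, 0.2, 0.5]
gripper_width: 60.6
gripper_force: 0.0
```

>>> {"op": "send_rows", "data": {
  "targets": "0 0 0 0 0 0 40;0 0 0 0 0 0 40;0 0 0 0 0 0 40"
}}

```text
time_s: 8.1
ee_pos: [647.8, -180.8, 26.1]
ee_rot: [-180.0, -0.1, -25.3]
force: [-0.2, 1.0, 3.1]
gripper_width: 53.8
gripper_force: 15.0
```

```bash
python3 -c "
from h import *
go(490.6,-119.3,26,-25.3)
print(env.state()['gripper_force'])"
```

```text
at [ 647.8 -180.8   26.1] [-1.7998e+02 -6.0000e-02 -2.5350e+01] t 8.1 w 53.8 shift m [-1.684e-01  1.170e-02 -1.000e-04] turn [-0.02 -0.06 -0.05]
15.000399397686124
```

>>> {"op": "send_rows", "data": {
  "targets": "0 0 -0.02 0 0 0 40;-0.005 0 -0.05 0 0 0 40;-0.025 0.002 -0.06 0 0 0 40;-0.05 0.004 -0.06 0 0 0 40;-0.075 0.006 -0.06 0 0 0 40;-0.1 0.008 -0.06 0 0 0 40;-0.125 0.01 -0.06 0 0 0 40;-0.15 0.011 -0.05 0 0 0 40;-0.163 0.012 -0.04 0 0 0 40;-0.168 0.012 -0.03 0 0 0 40;-0.168 0.012 -0.02 0 0 0 40;-0.168 0.012 -0.016 0 0 0 40"
}}

```text
time_s: 9.1
ee_pos: [489.6, -119.7, 40.2]
ee_rot: [180.0, 0.1, -25.3]
force: [-0.0, 0.9, -0.3]
gripper_width: 54.1
gripper_force: 15.0
```

>>> {"op": "send_rows", "data": {
  "targets": "0 0 0.003 0 0 0 40;0 0 0.006 0 0 0 40;0 0 0.009 0 0 0 40;0 0 0.012 0 0 0 40;0 0 0.014 0 0 0 40;0 0 0.015 0 0 0 40;0 0 0.015 0 0 0 40;0 0 0.015 0 0 0 40"
}}

```text
time_s: 9.77
ee_pos: [490.5, -119.9, 26.5]
ee_rot: [180.0, -0.0, -25.3]
force: [-0.6, -0.2, -2.1]
gripper_width: 54.1
gripper_force: 15.0
```

>>> {"op": "send_rows", "data": {
  "targets": "0 0 0.001 0 0 0 40;0 0 0.001 0 0 0 40;0 0 0.001 0 0 0 40"
}}

```text
time_s: 10.02
ee_pos: [490.7, -119.9, 26.1]
ee_rot: [-180.0, -0.1, -25.3]
force: [-1.7, 0.2, 4.4]
gripper_width: 53.9
gripper_force: 15.0
```

Contact is confirmed. I'll release, rise and go to the blue cup.

>>> {"op": "send_rows", "data": {
  "targets": "0 0 0 0 0 0 60;0 0 0 0 0 0 100;0 0 0 0 0 0 100;0 0 0 0 0 0 100;0 0 -0.02 0 0 0 100;0 0 -0.05 0 0 0 100;0 0 -0.09 0 0 0 100;0 0 -0.124 0 0 0 100;0 0 -0.124 0 0 0 100;0 0 -0.124 0 0 0 100"
}}

```text
time_s: 10.85
ee_pos: [491.6, -120.1, 151.4]
ee_rot: [-180.0, -0.3, -25.3]
force: [-0.6, 0.4, 0.1]
gripper_width: 91.2
gripper_force: 0.0
```

>>> {"op": "send_rows", "data": {
  "targets": "0.001 -0.015 0 0 0 -6 100;0.002 -0.035 0 0 0 -12 100;0.003 -0.055 0 0 0 -18 100;0.004 -0.075 0 0 0 -24 100;0.005 -0.095 0 0 0 -30 100;0.006 -0.115 0 0 0 -36 100;0.007 -0.135 0 0 0 -42 100;0.008 -0.155 0 0 0 -48 100;0.009 -0.175 0 0 0 -54 100;0.01 -0.195 0 0 0 -60 100;0.01 -0.195 0 0 0 -67 100;0.01 -0.195 0 0 0 -70 100"
}}

```text
time_s: 11.85
ee_pos: [582.1, 53.2, 146.9]
ee_rot: [-179.8, 0.2, 45.0]
force: [0.1, -0.3, 0.3]
gripper_width: 91.1
gripper_force: 0.0
```

```bash
python3 -c "
from h import *
go(661,198,150,112)"
```

```text
at [582.1  53.2 146.9] [-179.84    0.19   45.04] t 11.85 w 91.1 shift m [ 0.1583 -0.0465 -0.0035] turn [ -0.25   0.08 -66.96]
```

>>> {"op": "send_rows", "data": {
  "targets": "0.015 -0.005 0 0 0 -7 100;0.035 -0.01 0 0 0 -14 100;0.055 -0.015 0 0 0 -21 100;0.075 -0.021 0 0 0 -28 100;0.095 -0.027 0 0 0 -35 100;0.115 -0.034 0 0 0 -42 100;0.135 -0.04 0 0 0 -49 100;0.15 -0.045 0 0 0 -56 100;0.158 -0.046 0 0 0 -63 100;0.158 -0.046 0 0 0 -67 100;0.158 -0.046 0 0 0 -67 100;0.158 -0.046 0 0 0 -67 100"
}}

```text
time_s: 12.85
ee_pos: [662.0, 195.7, 147.3]
ee_rot: [-179.8, -0.0, 111.6]
force: [0.5, 0.3, 0.1]
gripper_width: 91.5
gripper_force: 0.0
```

```bash
cat > look.py <<'E'
from h import *
import sys
f=eyes.grab_frame('wrist');cv2.imwrite(sys.argv[1],f['image'])
s=env.state();p=s['ee_pos']; print(p.round(1),s['ee_rot'].round(1),'TCP at z62 projects',proj(f,[[p[0],p[1],62]]))
for c in ('blue','yellow','red'):
  for k in blobs(f,c): print(c,k.mean(0).round(),circ(f,k,62),circ(f,k,9))
E
python3 look.py pics/w5.png
```

```text
[662.2 195.5 147.8] [-179.8   -0.   111.5] TCP at z62 projects [[317.99134725 208.01101449]]
blue [317. 195.] [656.4 206.6  37.9] [661.5 192.7  45.8]
yellow [444. 362.] [834.   94.1 137.8] [876.   56.8 166.4]
yellow [495. 308.] [846.8 163.5  31.5] [891.5 140.7  38.1]
yellow [140. 308.] [547.8  44.8  32.1] [530.4  -2.7  38.8]
yellow [ 55. 220.] [464.  100.5  44.4] [429.2  64.6  53.7]
yellow [317. 186.] [655.3 210.2  47.5] [660.2 197.   57.4]
```

View pics/w5.png

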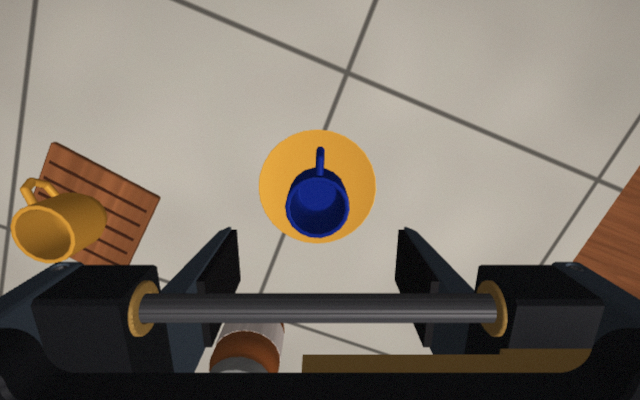

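The blue cup's rim centre is at (317.5,206), with its handle straight up at (320,155), so it is aligned with the tool. I'll descend.

>>> {"op": "send_rows", "data": {
  "targets": "0.002 0 0.03 0 0 0 100;0.002 0 0.06 0 0 0 100;0.002 0 0.085 0 0 0 100;0.002 0 0.103 0 0 0 100;0.002 0 0.114 0 0 0 100;0.002 0 0.12 0 0 0 100;0.002 0 0.12 0 0 0 100;0.002 0 0.12 0 0 0 100;0.002 0 0.12 0 0 0 100"
}}

```text
time_s: 13.65
ee_pos: [663.3, 198.0, 31.0]
ee_rot: [179.8, 0.0, 111.6]
force: [-0.9, -0.6, 0.6]
gripper_width: 91.0
gripper_force: 0.0
```

>>> {"op": "send_rows", "data": {
  "targets": "0 -0.0015 0.003 0 0 0 100;0 -0.0015 0.005 0 0 0 100;0 -0.0015 0.005 0 0 0 70;0 -0.0015 0.005 0 0 0 55;0 -0.0015 0.005 0 0 0 40;0 -0.0015 0.005 0 0 0 40;0 -0.0015 0.005 0 0 0 40;0 -0.0015 0.005 0 0 0 40;0 -0.0015 0.005 0 0 0 40;0 -0.0015 0.005 0 0 0 40"
}}

```text
time_s: 14.48
ee_pos: [660.9, 197.2, 24.5]
ee_rot: [180.0, 0.0, 111.7]
force: [-0.7, -0.5, 0.7]
gripper_width: 53.0
gripper_force: 15.0
```

```bash
python3 -c "
from h import *
go(647,-181.6,130,111.5)
go(555,0,130,111.5)
s=env.state();print(s['gripper_force'],s['qpos'].round(1))"
```

```text
at [660.9 197.2  24.5] [1.7999e+02 1.0000e-02 1.1165e+02] t 14.4833 w 53.0 shift m [-0.3469 -0.1526 -0.1055] turn [0.01 0.01 0.15]
at [660.9 197.2  24.5] [1.7999e+02 1.0000e-02 1.1165e+02] t 14.4833 w 53.0 shift m [-0.1442 -0.1711 -0.1055] turn [0.01 0.01 0.15]
14.999975825546201 [15.7 37.1 86.7 -0.  56.3 -6. ]
```

>>> {"op": "send_rows", "data": {
  "targets": "0 0 -0.025 0 0 0 40;0 0 -0.06 0 0 0 40;0 0 -0.095 0 0 0 40;-0.005 -0.006 -0.12 0 0 0 40;-0.02 -0.024 -0.125 0 0 0 40;-0.042 -0.05 -0.125 0 0 0 40;-0.065 -0.077 -0.125 0 0 0 40;-0.088 -0.104 -0.125 0 0 0 40;-0.11 -0.13 -0.125 0 0 0 40;-0.13 -0.153 -0.125 0 0 0 40;-0.15 -0.166 -0.125 0 0 0 40;-0.175 -0.17 -0.125 0 0 0 40"
}}

```text
time_s: 15.48
ee_pos: [564.6, -29.2, 149.5]
ee_rot: [-179.9, -0.1, 111.6]
force: [0.6, 0.6, -1.8]
gripper_width: 53.0
gripper_force: 15.0
```

```bash
python3 -c "
from h import *
go(647.2,-181.6,150,111.5)
s=env.state();print(s['gripper_force'])"
```

```text
at [564.6 -29.2 149.5] [-1.7987e+02 -7.0000e-02  1.1164e+02] t 15.4833 w 53.0 shift m [-0.1721  0.0206 -0.0008] turn [-0.13 -0.07  0.14]
15.001202258580477
```

>>> {"op": "send_rows", "data": {
  "targets": "-0.025 0.003 0 0 0 0 40;-0.05 0.006 0 0 0 0 40;-0.075 0.008 0 0 0 0 40;-0.1 0.011 0 0 0 0 40;-0.125 0.014 0 0 0 0 40;-0.148 0.016 0.01 0 0 0 40;-0.164 0.017 0.03 0 0 0 40;-0.172 0.018 0.055 0 0 0 40;-0.172 0.018 0.08 0 0 0 40;-0.172 0.018 0.1 0 0 0 40;-0.172 0.018 0.108 0 0 0 40;-0.172 0.018 0.11 0 0 0 40"
}}

```text
time_s: 16.48
ee_pos: [646.1, -181.0, 37.2]
ee_rot: [-179.8, -0.2, 111.7]
force: [-0.3, -0.9, -1.2]
gripper_width: 52.8
gripper_force: 15.0
```

>>> {"op": "send_rows", "data": {
  "targets": "0 0 0.003 0 0 0 40;0 0 0.006 0 0 0 40;0 0 0.009 0 0 0 40;0 0 0.011 0 0 0 40;0 0 0.013 0 0 0 40;0 0 0.014 0 0 0 40;0 0 0.014 0 0 0 40;0 0 0.014 0 0 0 40"
}}

```text
time_s: 17.15
ee_pos: [647.7, -181.4, 25.6]
ee_rot: [180.0, 0.0, 111.7]
force: [0.6, -0.0, -0.1]
gripper_width: 53.2
gripper_force: 15.0
```

>>> {"op": "send_rows", "data": {
  "targets": "0 0 0.001 0 0 0 40;0 0 0.0015 0 0 0 40;0 0 0.0015 0 0 0 40"
}}

```text
time_s: 17.4
ee_pos: [647.8, -181.5, 24.5]
ee_rot: [180.0, 0.0, 111.7]
force: [-0.6, -0.5, 1.7]
gripper_width: 53.2
gripper_force: 15.0
```

Contact. I'll release, rise and go back to the yellow cup.

>>> {"op": "send_rows", "data": {
  "targets": "0 0 0 0 0 0 60;0 0 0 0 0 0 100;0 0 0 0 0 0 100;0 0 0 0 0 0 100;0 0 -0.02 0 0 0 100;0 0 -0.05 0 0 0 100;0 0 -0.09 0 0 0 100;0 0 -0.125 0 0 0 100;0 0 -0.125 0 0 0 100;0 0 -0.125 0 0 0 100"
}}

```text
time_s: 18.23
ee_pos: [649.0, -181.8, 151.9]
ee_rot: [179.7, 0.2, 111.7]
force: [-0.1, 0.9, -1.4]
gripper_width: 90.9
gripper_force: 0.0
```

>>> {"op": "send_rows", "data": {
  "targets": "0.02 -0.005 0 0 0 -3 100;0.05 -0.012 0 0 0 -7 100;0.08 -0.02 0 0 0 -11 100;0.115 -0.029 0 0 0 -15 100;0.15 -0.037 0 0 0 -19 100;0.185 -0.046 0 0 0 -23 100;0.22 -0.055 0 0 0 -23 100;0.255 -0.064 0 0 0 -23 100;0.285 -0.071 0 0 0 -23 100;0.31 -0.078 0 0 0 -23 100;0.321 -0.08 0 0 0 -23 100;0.321 -0.08 0 0 0 -23 100"
}}

```text
time_s: 19.23
ee_pos: [452.8, 88.6, 147.9]
ee_rot: [-179.9, -0.1, 134.8]
force: [-0.0, -0.7, 0.4]
gripper_width: 91.4
gripper_force: 0.0
```

>>> {"op": "send_rows", "data": {
  "targets": "0 0 0 0 0 0 100;0 0 0 0 0 0 100;0 0 0 0 0 0 100;0 0 0 0 0 0 100"
}}

```text
time_s: 19.57
ee_pos: [455.5, 86.6, 148.7]
ee_rot: [-180.0, 0.0, 134.6]
force: [0.8, 0.0, -0.5]
gripper_width: 91.2
gripper_force: 0.0
```

```bash
python3 look.py pics/w6.png
```

```text
[455.4  86.7 148.8] [-180.     0.   134.6] TCP at z62 projects [[317.97064557 207.14617955]]
yellow [444. 362.] [655.6  59.9 139.1] [709.1  42.1 167.8]
yellow [495. 309.] [639.8 128.2  31.7] [690.  124.5  38.2]
yellow [140. 308.] [409.  -98.2  32. ] [ 411.6 -148.6   38.6]
yellow [ 44. 253.] [ 323.9 -121.2   57.2] [ 309.  -176.3   69. ]
yellow [533. 238.] [614.8 188.6  47.4] [659.9 197.4  57.2]
yellow [317. 193.] [444.7  95.1  38.7] [454.8  84.6  46.7]
red [230. 349.] [492.9 -77.   44.3] [ 512.8 -122.9   53.4]
```

View pics/w6.png

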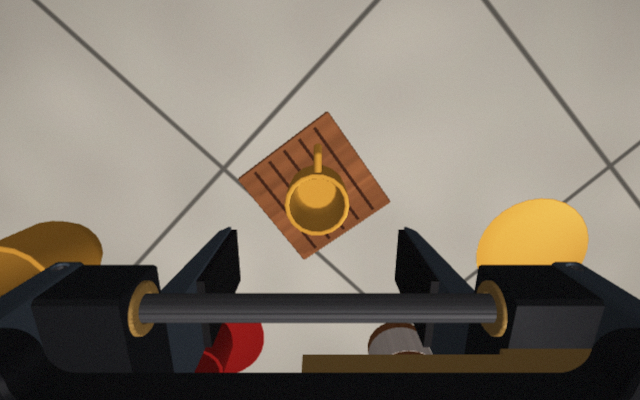

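The yellow cup's rim centre is at (317,204.5) with the handle up, so I'll move +2 mm in tool x and descend.

>>> {"op": "send_rows", "data": {
  "targets": "0.002 0 0.03 0 0 0 100;0.002 0 0.06 0 0 0 100;0.002 0 0.085 0 0 0 100;0.002 0 0.103 0 0 0 100;0.002 0 0.114 0 0 0 100;0.002 0 0.121 0 0 0 100;0.002 0 0.121 0 0 0 100;0.002 0 0.121 0 0 0 70;0.002 0 0.121 0 0 0 55;0.002 0 0.121 0 0 0 40;0.002 0 0.121 0 0 0 40;0.002 0 0.121 0 0 0 40"
}}

```text
time_s: 20.62
ee_pos: [453.8, 88.9, 28.5]
ee_rot: [179.9, 0.0, 134.7]
force: [0.0, 0.8, 0.6]
gripper_width: 60.5
gripper_force: 0.0
```

>>> {"op": "send_rows", "data": {
  "targets": "0 0 0 0 0 0 40;0 0 0 0 0 0 40;0 0 0 0 0 0 40"
}}

```text
time_s: 20.87
ee_pos: [453.5, 88.8, 28.3]
ee_rot: [180.0, 0.0, 134.7]
force: [-0.9, -0.3, 3.7]
gripper_width: 52.9
gripper_force: 15.0
```

```bash
python3 -c "
from h import *
go(660.5,197.5,26,134.5)
s=env.state();print(s['gripper_force'])"
```

```text
at [453.5  88.8  28.3] [1.7998e+02 2.0000e-02 1.3466e+02] t 20.8667 w 52.9 shift m [-0.0682  0.2236  0.0024] turn [0.02 0.02 0.16]
15.00031223287806
```

>>> {"op": "send_rows", "data": {
  "targets": "0 0 -0.02 0 0 0 40;-0.002 0.005 -0.05 0 0 0 40;-0.008 0.025 -0.06 0 0 0 40;-0.016 0.053 -0.06 0 0 0 40;-0.025 0.082 -0.06 0 0 0 40;-0.034 0.111 -0.06 0 0 0 40;-0.043 0.14 -0.06 0 0 0 40;-0.052 0.169 -0.06 0 0 0 40;-0.06 0.196 -0.05 0 0 0 40;-0.066 0.215 -0.04 0 0 0 40;-0.068 0.2235 -0.025 0 0 0 40;-0.068 0.2235 -0.015 0 0 0 40"
}}

```text
time_s: 21.87
ee_pos: [661.1, 198.5, 40.6]
ee_rot: [-180.0, -0.0, 134.7]
force: [-0.6, -0.0, -1.5]
gripper_width: 52.7
gripper_force: 15.0
```

>>> {"op": "send_rows", "data": {
  "targets": "0 0 0.003 0 0 0 40;0 0 0.006 0 0 0 40;0 0 0.009 0 0 0 40;0 0 0.012 0 0 0 40;0 0 0.014 0 0 0 40;0 0 0.0155 0 0 0 40;0 0 0.0165 0 0 0 40;0 0 0.0165 0 0 0 40;0 0 0.0165 0 0 0 40"
}}

```text
time_s: 22.62
ee_pos: [660.2, 197.6, 26.7]
ee_rot: [180.0, 0.0, 134.7]
force: [-0.2, 0.6, -1.7]
gripper_width: 52.6
gripper_force: 15.0
```

>>> {"op": "send_rows", "data": {
  "targets": "0 0 0.0007 0 0 0 40;0 0 0.001 0 0 0 40;0 0 0.001 0 0 0 40"
}}

```text
time_s: 22.87
ee_pos: [660.4, 197.6, 26.4]
ee_rot: [180.0, 0.0, 134.7]
force: [-1.6, -0.3, 4.2]
gripper_width: 52.5
gripper_force: 15.0
```

>>> {"op": "send_rows", "data": {
  "targets": "0 0 0 0 0 0 60;0 0 0 0 0 0 100;0 0 0 0 0 0 100;0 0 0 0 0 0 100;0 0 -0.02 0 0 0 100;0 0 -0.05 0 0 0 100;0 0 -0.09 0 0 0 100;0 0 -0.13 0 0 0 100;0 0 -0.165 0 0 0 100;0 0 -0.18 0 0 0 100;0 0 -0.18 0 0 0 100;0 0 -0.18 0 0 0 100"
}}

```text
time_s: 23.87
ee_pos: [660.3, 197.6, 205.8]
ee_rot: [179.9, 0.0, 134.7]
force: [0.0, 0.6, -1.1]
gripper_width: 91.2
gripper_force: 0.0
```

```bash
python3 -c "
from h import *
a=eyes.grab_frame('scene');b=eyes.grab_frame('side')
cv2.imwrite('pics/fs.png',a['image']);cv2.imwrite('pics/fd.png',b['image']);print(env.state()['ee_pos'])"; python3 look.py pics/w7.png
```

```text
[659.06233573 197.28764623 203.07944228]
[659.  197.3 202.8] [-1.798e+02 -1.000e-01  1.347e+02] TCP at z62 projects [[318.3195621  190.58689011]]
yellow [445. 362.] [911.6 153.9 168.1] [964.5 136.4 196.7]
yellow [495. 308.] [893.7 236.6  38.3] [943.6 233.1  44.9]
yellow [140. 308.] [615.5 -39.3  39. ] [618.  -89.7  45.7]
yellow [319. 177.] [651.6 205.8  49. ] [660.3 197.1  57.3]
red [ 36. 254.] [504.1 -76.1  60.1] [ 487.7 -132.8   70.3]
```

View pics/fd.png

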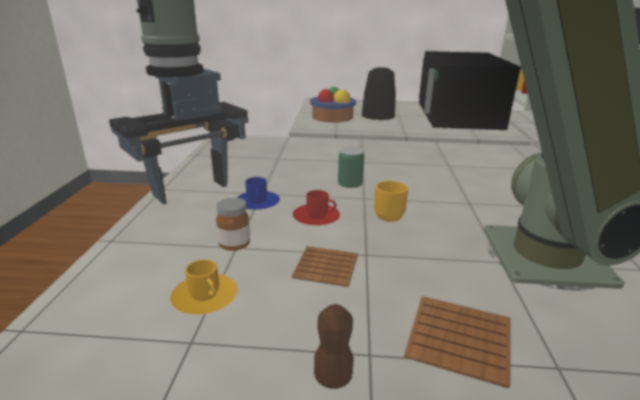

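View pics/w7.png

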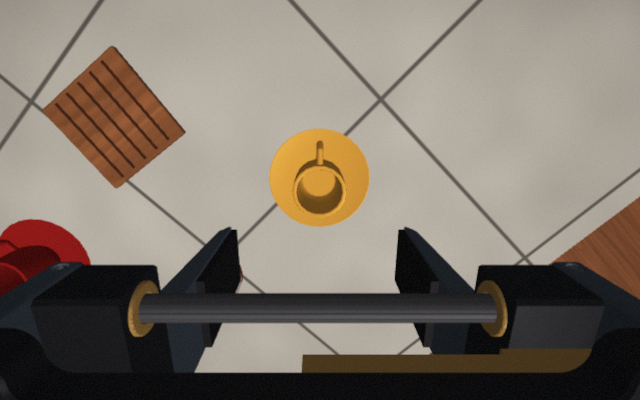

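View pics/fs.png

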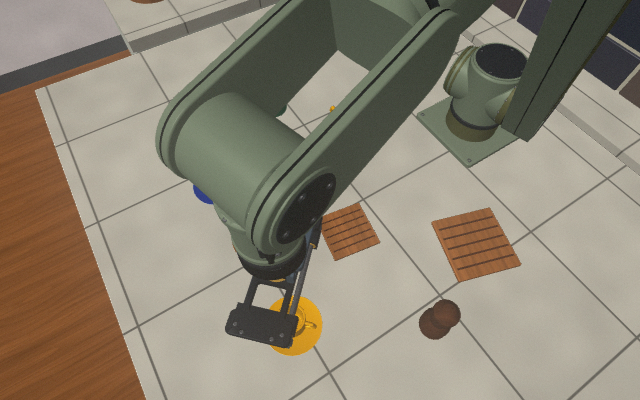

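The side view shows every cup upright on its own saucer: blue (257,190), red (318,205), yellow (202,280). The jar, tin and mill are at the same pixels as before. The wrist view shows the yellow cup centred at (319,190), and the gripper is clear. The scene view is mostly blocked by the arm. I'll hand in.

```bash
python3 -c "
from workcell import env
print(env.job_done())"
```

```text
the job is handed in; nothing more can be done
None
```

The job is handed in: all three cups stand upright on the saucers of their own colour, the yellow one having been parked on the small trivet on the way, and the jar, tin and pepper mill were not moved (about 24 s used).

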